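Draw the spent cartridge out of the water filter

TASK

Change-out of the worktop water filter: take the service hook from its rack, hook the wire bail of the cartridge deep in the housing, turn the cartridge anticlockwise (seen from above) until you feel it come up against its stop, and draw it straight up and out, never forcing it. Set the cartridge down gently, upright, in the middle of the plate, unhook it and hang the hook back on its rack. Move the cartridge only with the hook, and leave the salt mill, the mug and the honey jar where they are.

Things in the scene. Friction and masses are not known exactly. Their poses are not given: they have to be found in the camera images.
- housing: White plastic filter housing, an upright tube fixed to the worktop, 145 high, 72 outside diameter (foot 100); a small steel tap on its local -x side reaches 64 from the axis. Open at the top; smooth bore 56 in diameter, its floor 10 above the worktop. Origin: centre of the underside, on the worktop; z up the bore axis.
- mouth (a point): Centre of the housing's open mouth, on the bore axis, 145 above the worktop. The bail bar lies 65 below it. Gripper fingers do not belong in the bore.
- ring_level (a point): Point on the bore axis level with the underside of the grey bayonet ring in the bore (ring 6 thick, inner diameter 46), 55 above the worktop; axes of the housing, not of the ring. The cartridge's lugs are caught under the ring, which has two notches half a turn apart, each with a stop tooth at its anticlockwise end. How the ring is turned differs each time and is not given: feel for it.
- ring_top (a point): Point on the axis at the ring's top, 61 above the worktop. The stop is met when the cartridge has turned 0.45 to 1.4 rad anticlockwise seen from above. At the stop the lugs pass the notches and it lifts out freely; before it the ring holds it (a lug may catch lightly on the way). The ring is sprung: 2 N per mm upwards (over 8 mm), 2.5 N m per rad in turning (over 0.3 rad).
- cartridge: Grey plastic cylinder, 40 diameter, 46 high, 0.08 to 0.17 kg, at first standing on the bore floor. Origin: centre of its underside, z up. Two lugs, 8 wide and 8 high, along its +x and -x, reach 26 from the axis, 34 to 42 above the underside (3 below the ring at the start). A rigid wire bail stands on its top. The hook may load it with 24 N at most; the fingers must not touch it.
- bail (a point): Middle of the level bar of the cartridge's steel wire bail, 70 above the cartridge's underside, on its axis. The bar, 4 thick, runs along the cartridge's y between two uprights at y = +-17; the opening under it is 22 high and 30 wide. In the hook throat the bar has about 0.1 rad of turning play. Its load is the sum of the contact forces: turning with 0.15 N m makes some 18 N.
- hook: Service hook, 141 long, 0.1 kg. Origin: its underside, on the shaft axis; z up the shaft, x the way it points. Flat steel J, 22 wide in y: back plate x = -2 to 2, floor z = 0 to 5, upturned tip x = 8 to 12 up to z = 11. Throat for the bar: x = 2 to 8, middle 5. Shaft 6 thick; collar plate 24 (x) by 34 (y), z = 86 to 90. It catches the bar when moved to its +x under it and raised.
- grip (a point): Middle of the hook's wooden handle, 117 above the hook's underside, straight over the shaft axis; axes of the hook. The handle is 22 (x) by 14 (y), from z = 89 to 141 of the hook: grip it from above across its y.
- rack: Light wood rack fixed to the worktop: a foot 110 by 100, an upright at local x = 40 to 56 and two level prongs that point to local -x, each 12 wide, 16 between them, top 120 above the worktop. The shaft hangs between the prongs, the collar lies on them between lips 4 high at x = -20 to -26 and 20 to 26. Origin: on the worktop under the hanging place.
- hang (a point): Hanging place: where the middle of the collar's underside rests, 120 above the worktop; axes of the rack, x away from the open end of the prongs. At the start the hook hangs here, its x along the rack's within 0.06 rad. To take it off, raise it 10 or more and draw it to the rack's -x until the shaft has passed the prong ends at x = -26.
- plate: White round plate, 200 in diameter, rim 20 high, loose on the worktop; its flat middle, about 130 in diameter, is 8 above the worktop. Origin: centre of its underside. Rack and plate may change sides.
- mill: Wooden salt mill, 58 in diameter, 150 high, bystander. Origin: centre of the underside.
- mug: Striped mug, 88x118x92, bystander. Origin: centre of the underside.
- jar: Honey jar with a black lid, 63 in diameter, 94 high, bystander. Origin: centre of the underside.

How it is judged:
By the outcome, as a careful person would: the job done as asked, in the order asked, and still so for the second after the job is handed in, with the robot touching nothing.
It also fails if it takes over 72 s, if anything falls off the work surface, if the arm or the gripper's body presses on something with over 40 N, if the wrist force passes 120 N, or if a joint passes its speed limit or range.

ROBOT

A 7-joint arm with a two-finger parallel gripper is mounted at the origin on a cart in front of the work surface, level with it; the furniture and walls round the work are solid. World frame = base frame: x ahead of the robot, y to its left, z up, the work surface at z = 0. Lengths are in m, angles in rad, forces in N, time in s.
With the tool pointing down it reaches from about 0.4 to 0.925 m from the base axis. Payload 4.1 kg.
Tool frame: the origin (TCP) lies midway between the tips of the shut fingers; the grasp point (between the pads) lies 19 mm behind it; z points along the fingers, y is the line along which they close (so a half turn about z gives the same grasp; the last joint's range is limited). The gripper opens to 85 mm and grips with 20 to 120 N. Pads are 22 mm wide; open, the fingers measure 114 mm over their backs; the gripper's body (76 mm by 85 mm) begins 54 mm behind the grasp point. The pads swing forward as they close: fully open they stand 13 mm farther back than shut.
Start: joints at [-1.405, 0.398, 0.045, 1.537, -0.019, 1.207, -0.051], TCP at [0.17, 0.627, 0.231] pointing down, gripper open.
Joint ranges: [-2.82, 2.82], [-0.49, 2.23], [-1.37, 1.46], [0, 2.46], [-1.36, 4.5], [0.23, 2], [-2.94, 2.94]. Speed limits (rad/s): [2.57, 2.57, 3.14, 3.14, 3.14, 3.14, 3.14].

INTERFACE

Orientations are given as a rotation vector (axis times angle).
In Python, from workcell import * gives the robot as it stands.
- The arm moves only by the tool send_rows, never from a script. Its argument "targets" is text: rows parted by semicolons, each of 7 numbers parted by spaces: the shift along the tool's x, y, z in units of 60 mm (1.0 is 60 mm), then the turn, a rotation vector about the tool's x, y, z in units of 6 degrees (1.0 is 6 degrees), then the opening, from 0 (shut) to 1 (fully open). A call has 1 to 10 rows; each row shifts and turns the commanded pose from where the row before left it, along the tool's axes as they then stand; what a row does not reach is not made up. A row lasts 1/8 s, in which the tool goes at most 62.5 mm and 10.7 degrees, less where a joint would pass 70% of its speed; a pose out of reach is approached as far as the arm can. A call is refused whole if a number of a shift passes 1 or a number of a turn 1, either way. A call with a gripper value outside its range is refused whole. The fingers move at their own pace and stop on an object; "force" is the grip in N (left out, the last holds). Time passes only in rows, so rows that do not move let the fingers close. It gives the time, the measured TCP pose, the force, the opening and the grip force at its end, in the units of the state.
- state(): the state, without advancing time (a new reading comes with each control period).
- camera(name): name is "scene" or "top" or "wrist"; returns a dict with "color" (480x640x3 uint8, red, green, blue), "fx", "fy", "cx", "cy" (pixels), "k1" (the pictures are not rectified: a ray, as slopes to the right and down, at radius r is drawn at 1 + k1 r^2 times it, then the intrinsics apply), "cam_to_world" (4x4, takes a point from camera to world coordinates); the wrist camera has in their place "hand_eye" (4x4, takes a point from camera to tool coordinates, whose origin is the TCP and whose axes are the flange's). Camera axes: x right, y up, looking along -z (the intrinsics and any distortion apply to the point x, -y, -z); pixel columns grow to the right and rows downward; lengths in m; the calibration is good to about 2 mm. A picture is of the moment at which its call begins: read the wrist's pose just before it. There is no depth.
- job_done(): hands the job in; it is judged then, once.
The state is a dict: "time": time; "q": joint angles; "qd": joint speeds; "tau": joint torques, N m; "tcp_pos": TCP position; "tool_rot": TCP orientation; "ft_force": force on the tool from outside, world axes, zero at the start; "moment": the same for the moment, N m; "gripper_width": finger opening in m; "finger_force": force on a finger pad.
Only numpy, scipy, OpenCV 4.12 (cv2) and the standard library are available. Lean on these libraries where they do the work, as an engineer would, in place of code of your own. Each camera call takes 0.05 s, during which the arm holds its last target. There are 200 camera calls.

## Working session

There is one attempt and no reset: what is moved stays moved. The work goes in short steps, Python scripts to look and compute and a tool call to move; the robot and the scene stay as the last step left them, time stands still between calls to the robot, and variables do not carry over. Pictures are saved under pics/ and viewed, at most 14 in all, crops included, and the job is handed in when it is done.

Besides the shell and the picture viewer there is one more tool, called after ">>>" as name(argument=value, ...) on one line, values as JSON. send_rows: Moves the arm, as the interface text tells. Its arguments: {"type":"object","properties":{"targets":{"type":"string"},"force":{"type":"number"}},"required":["targets"]}

```bash
mkdir -p pics; cat > h.py <<'E'
from workcell import *
import numpy as np, cv2
from scipy.spatial.transform import Rotation as R
def ray(c,u,v,M=None):
    M=np.array(c["cam_to_world"]) if M is None else M
    d=np.array([(u-c["cx"])/c["fx"],(v-c["cy"])/c["fy"]]); s=d.copy()
    for _ in range(20): s=d/(1+c["k1"]*(s@s))
    r=M[:3,:3]@np.array([s[0],-s[1],-1]); return M[:3,3],r
def onz(c,u,v,z,M=None):
    o,r=ray(c,u,v,M); return o+r*(z-o[2])/r[2]
def proj(c,p,M=None):
    M=np.array(c["cam_to_world"]) if M is None else M
    q=M[:3,:3].T@(np.array(p)-M[:3,3]); s=np.array([q[0],-q[1]])/-q[2]
    s=s*(1+c["k1"]*(s@s)); return s*[c["fx"],c["fy"]]+[c["cx"],c["cy"]]
def save(c,n): cv2.imwrite("pics/"+n,cv2.cvtColor(c["color"],cv2.COLOR_RGB2BGR))
def wristM(c,s):
    T=np.eye(4);T[:3,:3]=R.from_rotvec(s["tool_rot"]).as_matrix();T[:3,3]=s["tcp_pos"];return T@np.array(c["hand_eye"])
E
python3 - <<'E'
from h import *
import pickle
s=state();print(s)
for n in("top","scene","wrist"):
    c=camera(n);save(c,n+"0.png");pickle.dump(c,open(n+"0.pkl","wb"))
    print(n,c["fx"],c["cx"],c["cy"],c["k1"],np.round(c.get("cam_to_world",c.get("hand_eye")),3).tolist())
E
```

```text
{'time': 0.0, 'q': array([-1.40499158,  0.3991605 ,  0.04504438,  1.53789067, -0.01867468,
        1.20688759, -0.05066519]), 'qd': array([-0.00088449,  0.00187103, -0.00085278,  0.00063152, -0.00058176,
       -0.00119261, -0.00020341]), 'tau': array([ 4.47665252e-04, -4.75128007e+01,  1.36465263e+00, -2.54220039e+01,
        1.13912404e-02,  9.72214853e-03, -9.22635877e-06]), 'tcp_pos': array([0.16994556, 0.6267323 , 0.23027929]), 'tool_rot': array([-4.14499981e-01, -3.11403116e+00,  3.02029462e-03]), 'ft_force': array([-0.04900105, -0.18206157,  0.5763496 ]), 'moment': array([ 0.01239328, -0.00593333,  0.0852577 ]), 'finger_force': 0.0, 'gripper_width': 0.08529520715914704}
top 526.2019699450738 315.9108994671547 240.02545787212244 -0.11764977952893282 [[0.009, 0.988, -0.157, 0.458], [-1.0, 0.008, -0.01, -0.015], [-0.008, 0.157, 0.988, 1.121], [0.0, 0.0, 0.0, 1.0]]
scene 522.9138657763318 323.5255270691273 243.58296525346128 -0.02459975353576385 [[0.64, 0.349, -0.684, -0.081], [-0.768, 0.307, -0.562, -0.592], [0.014, 0.886, 0.464, 0.585], [0.0, 0.0, 0.0, 1.0]]
wrist 344.0272960788666 322.3105047441466 241.20498004270343 -0.0407150269903641 [[-0.001, 0.952, 0.305, 0.079], [1.0, 0.001, -0.0, 0.001], [-0.001, 0.305, -0.952, -0.142], [0.0, 0.0, 0.0, 1.0]]
```

View pics/top0.png

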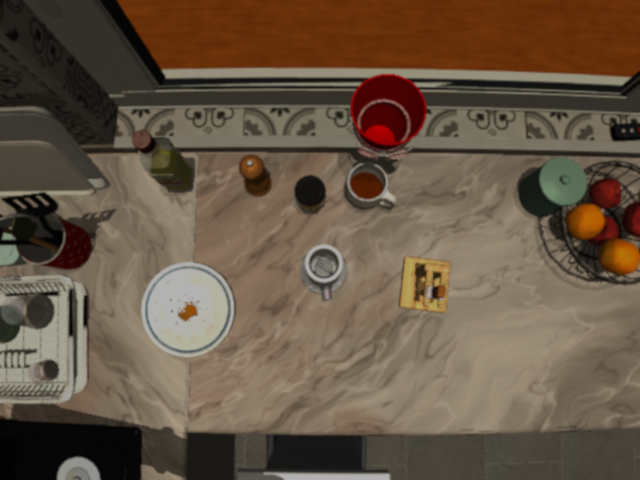

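View pics/scene0.png

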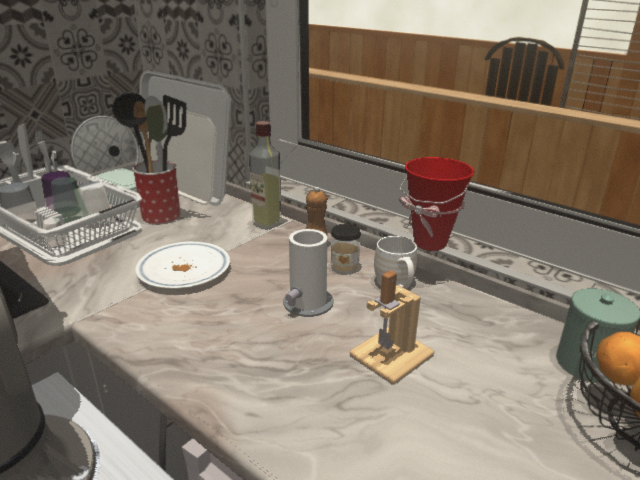

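The top view shows the plate at (190,309), housing mouth at (323,265), rack at (426,285), mill (255,172), jar (311,193) and mug (368,187). I'll zoom in on the rack and the housing.

```bash
python3 - <<'E'
from h import *
import pickle
t=pickle.load(open("top0.pkl","rb"));s=pickle.load(open("scene0.pkl","rb"))
f=lambda c,y0,y1,x0,x1,w,h:cv2.resize(c["color"][y0:y1,x0:x1],(w,h),interpolation=cv2.INTER_CUBIC)
a=f(t,245,320,390,465,400,400);b=f(t,230,305,285,360,400,400)
cv2.imwrite("pics/crop1.png",np.hstack([a,b])[:,:,::-1])
print(onz(t,190,309,.01),onz(t,324,262,.145),onz(t,426,285,0))
hsv=cv2.cvtColor(t["color"],cv2.COLOR_RGB2HSV)
m=cv2.inRange(hsv,(12,90,90),(30,255,255));m[:245]=0;m[325:]=0;m[:,:390]=0;m[:,470:]=0
p=cv2.findNonZero(m);r=cv2.minAreaRect(p);B=cv2.boxPoints(r);print(r,B)
for q in B:print(q,onz(t,*q,0.01).round(3))
E
```

```text
[0.48447093 0.26119831 0.01      ] [ 0.57148737 -0.02080656  0.145     ] [ 0.5404102  -0.24004661  0.        ]
((424.5914306640625, 284.17681884765625), (48.258583068847656, 52.78627395629883), 6.340191841125488) [[397.69507 307.7439 ]
 [403.52435 255.28047]
 [451.4878  260.60974]
 [445.6585  313.07318]]
[397.69507 307.7439 ] [ 0.492 -0.177  0.01 ]
[403.52435 255.28047] [ 0.603 -0.191  0.01 ]
[451.4878  260.60974] [ 0.592 -0.294  0.01 ]
[445.6585  313.07318] [ 0.481 -0.279  0.01 ]
```

View pics/crop1.png

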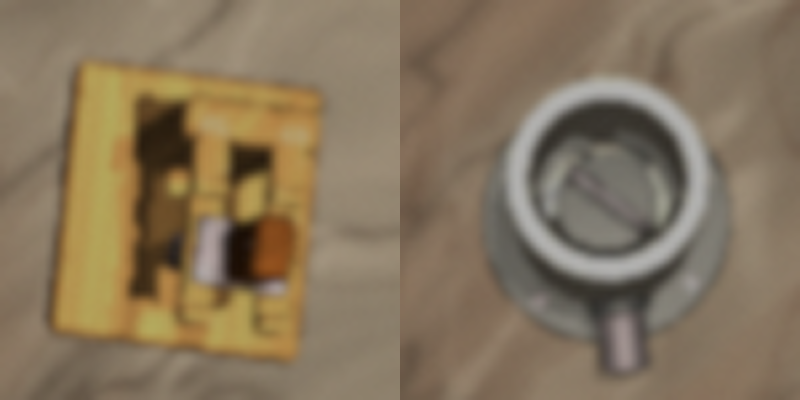

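The crop shows the rack upright on the far side, with the prongs pointing at the robot. The handle top is at crop (273,248), the bail bar runs from (575,172) to (655,225), and the mouth centre is at (607,180). Next I'll convert these to world coordinates.

```bash
python3 - <<'E'
from h import *
import pickle
t=pickle.load(open("top0.pkl","rb"));s=pickle.load(open("scene0.pkl","rb"))
A=lambda u,v:(390+u*75/400-.4,245+v*75/400-.4)
B=lambda u,v:(285+(u-400)*75/400-.4,230+v*75/400-.4)
h=onz(t,*A(273,248),.175);print("handle top",h,"in scene",proj(s,h))
print("collar corner",onz(t,*A(210,250),.124))
hsv=cv2.cvtColor(s["color"],cv2.COLOR_RGB2HSV)
m=onz(t,*B(607,180),.145);print("mouth",m, proj(s,m))
print("rim L R T B",[onz(t,*B(*q),.145)[:2].round(4) for q in((505,180),(709,180),(607,76),(607,283))])
a,b=onz(t,*B(575,172),.08),onz(t,*B(655,225),.08);print("bar",a,b,(a+b)/2,np.degrees(np.arctan2(*(a-b)[1::-1])))
# plate by blue rim ellipse / bright mask
g=t["color"].astype(int);m=((g.min(2)>150)).astype(np.uint8);m[:250]=0;m[370:]=0;m[:,:120]=0;m[:,250:]=0
cs=max(cv2.findContours(m,0,2)[0],key=cv2.contourArea);e=cv2.fitEllipse(cv2.convexHull(cs));print(e,onz(t,*e[0],.018))
for n,c in(("top",t),("scene",s)):
  for p in ((.5,-.24,.12),):print(n,proj(c,p))
d=R.from_rotvec(state()["tool_rot"]).as_matrix();print(d.round(3))
E
```

```text
handle top [ 0.51660261 -0.23161115  0.175     ] in scene [388.70617095 272.60613066]
collar corner [ 0.51899051 -0.22060987  0.124     ]
mouth [ 0.56894518 -0.01972799  0.145     ] [307.55454259 237.01372133]
rim L R T B [array([0.5687, 0.0159]), array([ 0.5692, -0.0554]), array([ 0.6057, -0.0195]), array([ 0.5329, -0.02  ])]
bar [ 0.57925785 -0.00808088  0.08      ] [ 0.55964396 -0.03801817  0.08      ] [ 0.56945091 -0.02304953  0.08      ] 56.768555290292575
((186.90716552734375, 308.61883544921875), (78.51477813720703, 80.71190643310547), 22.379478454589844) [0.48496827 0.26584722 0.018     ]
top [438.83350019 301.62165022]
scene [384.73666801 309.02321707]
[[-0.965  0.262 -0.   ]
 [ 0.262  0.965 -0.002]
 [-0.    -0.002 -1.   ]]
```

>>> send_rows(targets="-.77 -.5 -.13 0 0 0 1;-.77 -.5 -.13 0 0 0 1;-.77 -.5 -.13 0 0 0 1;-.77 -.5 -.13 0 0 0 1;-.77 -.5 -.13 0 0 0 1;-.77 -.5 -.13 0 0 0 1;-.77 -.5 -.13 0 0 0 1;-.77 -.5 -.13 0 0 0 1;-.77 -.5 -.13 0 0 0 1")

```text
time: 1.27
tcp_pos: [0.5016, 0.2565, 0.3016]
tool_rot: [-0.414, -3.114, -0.0]
ft_force: [0.3, 0.3, 0.5]
gripper_width: 0.0853
finger_force: 0.0
```

>>> send_rows(targets="-.19 -.78 0 0 0 -.13 1;-.19 -.78 0 0 0 -.13 1;-.19 -.78 0 0 0 -.13 1;-.19 -.78 0 0 0 -.13 1;-.19 -.78 0 0 0 -.13 1;-.19 -.78 0 0 0 -.13 1;-.19 -.78 0 0 0 -.13 1;-.19 -.78 0 0 0 -.13 1;-.19 -.78 0 0 0 -.13 1;-.19 -.78 0 0 0 -.13 1")

```text
time: 2.52
tcp_pos: [0.5177, -0.2243, 0.3013]
tool_rot: [0.2, 3.135, 0.001]
ft_force: [0.6, 0.6, -0.0]
gripper_width: 0.0853
finger_force: 0.0
```

```bash
cat >> h.py <<'E'
def show():
    s=state();m=R.from_rotvec(s["tool_rot"]).as_matrix()
    print("t%.2f tcp"%s["time"],s["tcp_pos"].round(4),"tx %.2fdeg"%np.degrees(np.arctan2(m[1,0],m[0,0])),"tilt",m[:2,2].round(4),"F",s["ft_force"].round(2),"M",s["moment"].round(3),"w%.4f f%.1f"%(s["gripper_width"],s["finger_force"]),"q",s["q"].round(2))
    return s
def go(p,yaw=None,tilt=True):
    "tool-frame shift (60mm units) then turn (6deg units) to TCP p with tool x at yaw deg"
    s=state();m=R.from_rotvec(s["tool_rot"]).as_matrix();d=m.T@(np.array(p)-s["tcp_pos"])/.06
    y=np.arctan2(m[1,0],m[0,0]) if yaw is None else np.radians(yaw)
    t=np.array([[np.cos(y),np.sin(y),0],[np.sin(y),-np.cos(y),0],[0,0,-1]])
    r=R.from_matrix(m.T@t).as_rotvec(degrees=True)/6
    print("shift",d.round(3),"turn",r.round(3))
E
python3 - <<'E'
from h import *
s=show();c=camera("wrist");save(c,"w1.png")
import pickle;pickle.dump((s,c),open("w1.pkl","wb"))
M=wristM(c,s);print(proj(c,[.5166,-.2316,.175],M))
E
```

```text
t2.52 tcp [ 0.5177 -0.2243  0.3013] tx 172.68deg tilt [0.0001 0.0005] F [ 0.56  0.58 -0.  ] M [-0.035  0.035 -0.005] w0.0853 f0.0 q [-0.21  0.24  0.66  1.66 -0.15  1.3   1.92]
[312.26548195 232.20966437]
```

View pics/w1.png

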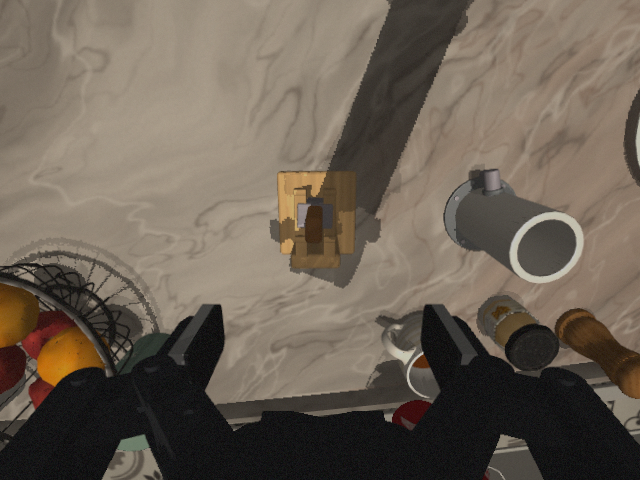

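The wrist view shows the hook handle at about (314,225), within a few pixels of the predicted (312,232). I'll refine this with a mask.

```bash
python3 - <<'E'
from h import *
import pickle
s,c=pickle.load(open("w1.pkl","rb"));M=wristM(c,s)
cr=c["color"][165:275,265:365]
cv2.imwrite("pics/w1c.png",cv2.resize(cr,(700,770)[:2],interpolation=cv2.INTER_NEAREST)[:590,:,::-1])
E
```

```text
(no output)
```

View pics/w1c.png

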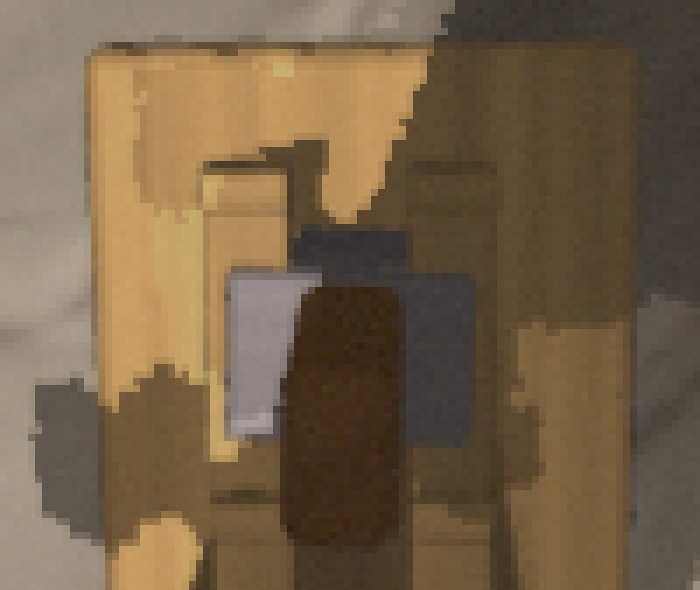

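The handle's top face is centred at crop (342,455), which is px (313.9,230). The collar is centred at px (315.3,215.7). Both are close to the top-camera estimate.

```bash
python3 - <<'E'
from h import *
import pickle
s,c=pickle.load(open("w1.pkl","rb"));M=wristM(c,s)
P=lambda u,v,z:onz(c,265+u/7-.5,165+v/7-.5,z,M).round(4)
print("top",P(342,455,.175),"collar",P(352.5,355,.124),"corners",[P(*q,.124) for q in((230,270),(475,270),(230,440),(475,440))])
a,b=P(92,50,.02),P(636,45,.02);print("foot edge",a,b,np.degrees(np.arctan2(*(a-b)[1::-1])), "prong ends",P(205,165,.12),P(497,165,.12))
go([.516,-.2305,.30],172.7)
show()
E
```

```text
top [ 0.5144 -0.2304  0.175 ] collar [ 0.5148 -0.2302  0.124 ] corners [array([ 0.501, -0.245,  0.124]), array([ 0.5053, -0.2123,  0.124 ]), array([ 0.5245, -0.2486,  0.124 ]), array([ 0.5288, -0.2151,  0.124 ])]
foot edge [ 0.4794 -0.2732  0.02  ] [ 0.4907 -0.1793  0.02  ] -96.86202117524378 prong ends [ 0.4872 -0.2466  0.12  ] [ 0.4922 -0.2076  0.12  ]
shift [0.01  0.034 0.027] turn [-0.068  0.011 -0.087]
t2.58 tcp [ 0.5163 -0.2326  0.3016] tx 172.18deg tilt [ 0.0003 -0.0072] F [ 0.74 -5.61  1.09] M [-0.384 -0.012  0.008] w0.0855 f0.0 q [-0.21  0.24  0.67  1.66 -0.15  1.29  1.92]
```

```bash
python3 - <<'E'
from h import *
show();go([.5153,-.2308,.1335],172.6)
E
```

```text
t2.58 tcp [ 0.5163 -0.2326  0.3016] tx 172.18deg tilt [ 0.0003 -0.0072] F [ 0.74 -5.61  1.09] M [-0.384 -0.012  0.008] w0.0855 f0.0 q [-0.21  0.24  0.67  1.66 -0.15  1.29  1.92]
shift [0.024 0.047 2.802] turn [-0.068  0.012 -0.07 ]
```

>>> send_rows(targets="0 0 .3 0 0 0 1;0 0 .3 0 0 0 1;0 0 .3 0 0 0 1;0 0 .3 0 0 0 1;0 0 0 0 0 0 1;0 0 0 0 0 0 1")

```text
time: 3.32
tcp_pos: [0.5182, -0.2231, 0.2298]
tool_rot: [0.201, 3.134, -0.0]
ft_force: [0.1, 0.2, -0.5]
gripper_width: 0.0853
finger_force: 0.0
```

```bash
python3 - <<'E'
from h import *
show();go([.5153,-.2308,.1335],172.6)
E
```

```text
t3.33 tcp [ 0.5182 -0.2231  0.2298] tx 172.64deg tilt [ 0.0008 -0.0002] F [ 0.14  0.17 -0.46] M [-0.056 -0.027 -0.001] w0.0853 f0.0 q [-0.19  0.29  0.65  1.76 -0.19  1.15  1.95]
shift [ 0.033 -0.134  1.606] turn [-0.001  0.008  0.007]
```

>>> send_rows(targets=".033 -.134 .1 0 0 0 1;0 0 .3 0 0 0 1;0 0 .3 0 0 0 1;0 0 .3 0 0 0 1;0 0 .3 0 0 0 1;0 0 .2 0 0 0 1;0 0 .1 0 0 0 1;0 0 0 0 0 0 1;0 0 0 0 0 0 1")

```text
time: 4.45
tcp_pos: [0.5153, -0.231, 0.1341]
tool_rot: [0.202, 3.134, -0.0]
ft_force: [1.1, 0.1, -0.2]
gripper_width: 0.0855
finger_force: 0.0
```

```bash
python3 - <<'E'
from h import *
show();go([.5153,-.2308,.1335],172.6)
E
```

```text
t4.45 tcp [ 0.5153 -0.231   0.1341] tx 172.63deg tilt [ 0.0012 -0.0003] F [ 1.05  0.09 -0.22] M [0.049 0.069 0.001] w0.0855 f0.0 q [-0.14  0.4   0.61  1.86 -0.28  0.96  2.04]
shift [0.001 0.003 0.009] turn [-0.001  0.012  0.005]
```

Positioned; now close the gripper.

>>> send_rows(targets="0 0 0 0 0 0 0;0 0 0 0 0 0 0;0 0 0 0 0 0 0;0 0 0 0 0 0 0;0 0 0 0 0 0 0;0 0 0 0 0 0 0;0 0 0 0 0 0 0;0 0 0 0 0 0 0", force=60)

```text
time: 5.45
tcp_pos: [0.5149, -0.2308, 0.1336]
tool_rot: [0.202, 3.135, 0.0]
ft_force: [0.1, -0.3, 1.6]
gripper_width: 0.0132
finger_force: 58.4
```

```bash
python3 - <<'E'
from h import *
show()
E
```

```text
t5.45 tcp [ 0.5149 -0.2308  0.1336] tx 172.63deg tilt [0.0002 0.0001] F [ 0.08 -0.33  1.61] M [ 0.049  0.083 -0.   ] w0.0132 f58.4 q [-0.14  0.4   0.61  1.86 -0.28  0.96  2.04]
```

>>> send_rows(targets="0 0 -.1 0 0 0 0;0 0 -.15 0 0 0 0;.1 0 0 0 0 0 0;.25 0 0 0 0 0 0;.3 0 0 0 0 0 0;.3 0 0 0 0 0 0;.25 0 0 0 0 0 0;0 0 -.5 0 0 0 0;0 0 -.8 0 0 0 0;0 0 -.8 0 0 0 0")

```text
time: 6.7
tcp_pos: [0.4423, -0.2214, 0.2755]
tool_rot: [-0.202, -3.134, -0.001]
ft_force: [0.0, 0.8, -0.9]
gripper_width: 0.0132
finger_force: 58.5
```

```bash
python3 - <<'E'
from h import *
show();a=np.radians(-33.2);hx=np.array([np.cos(a),np.sin(a),0])
p=np.array([.569,-.0205,.29])-.015*hx
print(p);go(p,180-33.2)
E
```

```text
t6.70 tcp [ 0.4423 -0.2214  0.2755] tx 172.61deg tilt [-0.0007  0.0006] F [ 0.    0.77 -0.94] M [-0.021 -0.087  0.004] w0.0132 f58.5 q [-0.25  0.1   0.69  1.85 -0.07  1.22  1.89]
[ 0.55644854 -0.01228655  0.29      ]
shift [-1.438  3.701 -0.242] turn [ 3.000e-03 -8.000e-03  4.301e+00]
```

```bash
python3 - <<'E'
from h import *
show();go([.635,-.063,.30],180-33.2)
E
```

```text
t6.70 tcp [ 0.4423 -0.2214  0.2755] tx 172.61deg tilt [-0.0007  0.0006] F [ 0.    0.77 -0.94] M [-0.021 -0.087  0.004] w0.0132 f58.5 q [-0.25  0.1   0.69  1.85 -0.07  1.22  1.89]
shift [-2.845  3.031 -0.41 ] turn [ 3.000e-03 -8.000e-03  4.301e+00]
```

>>> send_rows(targets="-.474 .505 -.1 0 0 0 0;-.474 .505 -.1 0 0 0 0;-.474 .505 -.1 0 0 0 0;-.474 .505 -.11 0 0 0 0;-.474 .505 0 0 0 0 0;-.474 .505 0 0 0 0 0;0 0 0 0 0 .9 0;0 0 0 0 0 1 0;0 0 0 0 0 1 0;0 0 0 0 0 1 0")

```text
time: 7.95
tcp_pos: [0.6352, -0.0633, 0.2987]
tool_rot: [-0.839, -3.027, 0.0]
ft_force: [0.3, 0.1, -1.3]
gripper_width: 0.0134
finger_force: 58.5
```

>>> send_rows(targets="0 0 0 0 0 .4 0;0 0 0 0 0 0 0;0 0 0 0 0 0 0;0 0 0 0 0 0 0")

```text
time: 8.45
tcp_pos: [0.6358, -0.0631, 0.2991]
tool_rot: [-0.896, -3.011, -0.0]
ft_force: [0.4, 0.5, -0.4]
gripper_width: 0.0132
finger_force: 58.5
```

```bash
python3 - <<'E'
from h import *
import pickle
s=show();c=camera("wrist");pickle.dump((s,c),open("w2.pkl","wb"));M=wristM(c,s)
u,v=proj(c,[.569,-.02,.145],M);print(u,v);print(proj(c,[.569,-.02,.08],M))
# hook tip direction & position
print(proj(c,np.array(s["tcp_pos"])-[0,0,.098],M))
cv2.imwrite("pics/w2.png",np.hstack([c["color"][:,100:500],cv2.resize(c["color"][int(v)-60:int(v)+60,int(u)-50:int(u)+50],(400,480),interpolation=2)])[:,:,::-1])
print(int(u)-50,int(v)-60)
E
```

```text
t8.45 tcp [ 0.6358 -0.0631  0.2991] tx 146.85deg tilt [0.     0.0002] F [ 0.36  0.5  -0.38] M [-0.033 -0.004 -0.069] w0.0132 f58.5 q [-0.44  0.4   0.66  1.48 -0.25  1.34  1.23]
321.0468833695092 130.53409567604345
[321.20908215 130.73169176]
[321.67262433 243.63494517]
271 70
```

View pics/w2.png

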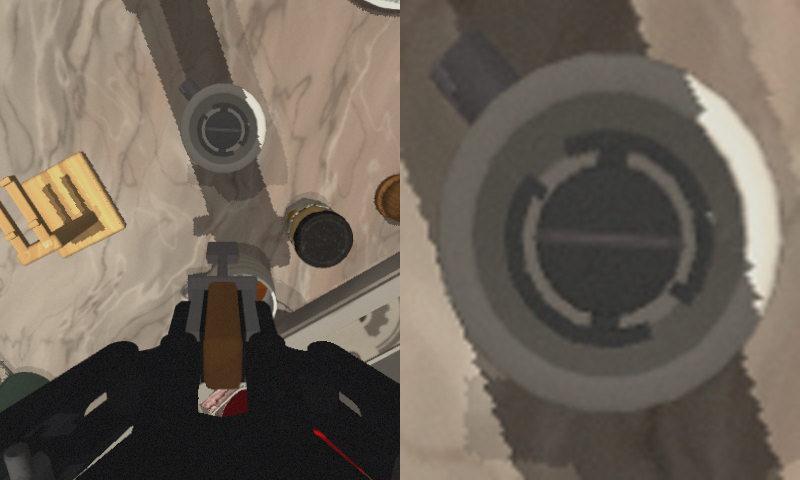

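The bore is clear in this view. The bar runs from crop (540,237) to (695,244), the lugs sit at top and bottom, the rim is centred at (611,232), and the hook is straight in the gripper at about px (322,243).

```bash
python3 - <<'E'
from h import *
import pickle
s,c=pickle.load(open("w2.pkl","rb"));M=wristM(c,s)
P=lambda u,v,z:onz(c,271+(u-400)/4-.4,70+v/4-.4,z,M).round(4)
print("rim",P(611,232,.145),[P(*q,.145)[:2] for q in((442,232),(780,232),(611,53),(611,411))])
a,b=P(540,237,.08),P(695,244,.08);print("bar",a,b,(a+b)/2,np.degrees(np.arctan2(*(a-b)[1::-1])),np.linalg.norm(a-b))
print("lugs mid",(P(612,150,.052)+P(605,325,.052))/2)
# hook: edges of J at left img
g=cv2.cvtColor(c["color"],cv2.COLOR_RGB2GRAY)
for v in(244,250,258,266):print(v,g[v,295:350].tolist())
print(g[230:300,322].tolist())
T=s["tcp_pos"];A=R.from_rotvec(s["tool_rot"]).as_matrix()
for hx,hy,hz in((12,11,11),(12,-11,11),(8,0,11),(12,0,11),(12,0,0),(2,0,5),(-12,0,90),(12,17,90),(12,-17,90)):
  print((hx,hy,hz),proj(c,T+A@np.array([-hx,hy,98-hz])/1e3,M).round(1))
E
```

```text
rim [ 0.5681 -0.0171  0.145 ] [array([ 0.549 , -0.0462]), array([0.5871, 0.0119]), array([0.5396, 0.0015]), array([ 0.5986, -0.0371])]
bar [ 0.5589 -0.0321  0.08  ] [ 5.816e-01 -5.000e-04  8.000e-02] [ 0.57025 -0.0163   0.08   ] -125.69174435091578 0.038908225351460095
lugs mid [ 0.56855 -0.0179   0.052  ]
244 [155, 164, 166, 164, 160, 154, 152, 157, 153, 148, 140, 136, 108, 59, 56, 60, 60, 61, 60, 59, 59, 60, 60, 59, 60, 59, 58, 58, 60, 62, 59, 58, 59, 57, 59, 57, 59, 59, 59, 57, 59, 60, 64, 69, 65, 68, 68, 67, 71, 67, 69, 66, 72, 73, 77]
250 [168, 166, 160, 152, 150, 149, 148, 146, 143, 137, 132, 112, 59, 61, 56, 60, 60, 58, 63, 60, 63, 59, 59, 58, 61, 60, 61, 61, 58, 58, 61, 58, 56, 61, 60, 54, 58, 60, 61, 60, 59, 58, 60, 63, 70, 71, 72, 68, 71, 70, 71, 71, 74, 75, 76]
258 [164, 155, 150, 149, 147, 146, 144, 139, 130, 131, 131, 77, 69, 70, 71, 69, 72, 68, 69, 69, 70, 72, 70, 59, 61, 61, 65, 63, 61, 57, 58, 60, 69, 67, 71, 69, 68, 71, 69, 71, 66, 70, 70, 72, 78, 81, 82, 83, 81, 82, 80, 79, 79, 80, 78]
266 [145, 147, 145, 142, 136, 138, 126, 126, 136, 131, 126, 140, 139, 129, 129, 123, 87, 63, 72, 82, 86, 87, 81, 57, 59, 61, 62, 63, 60, 57, 59, 62, 77, 88, 87, 85, 84, 85, 84, 83, 83, 80, 79, 82, 79, 83, 79, 82, 80, 83, 78, 81, 79, 82, 82]
[94, 93, 93, 91, 89, 90, 86, 88, 88, 89, 87, 79, 58, 59, 58, 60, 57, 62, 58, 56, 61, 63, 62, 60, 59, 61, 59, 60, 63, 61, 60, 60, 63, 60, 60, 62, 63, 61, 61, 63, 61, 60, 62, 65, 62, 60, 56, 64, 67, 67, 72, 62, 49, 50, 55, 46, 51, 53, 52, 48, 51, 50, 51, 53, 50, 52, 51, 51, 52, 54]
(12, 11, 11) [337.1 264.3]
(12, -11, 11) [306.3 264.4]
(8, 0, 11) [321.7 259.1]
(12, 0, 11) [321.7 264.4]
(12, 0, 0) [321.7 258.9]
(2, 0, 5) [321.7 248.4]
(-12, 0, 90) [321.5 278.6]
(12, 17, 90) [355.8 322.9]
(12, -17, 90) [287.4 323. ]
```

```bash
python3 - <<'E'
from h import *
show();go([.5557,-.0071,.285],144.3)
E
```

```text
t8.50 tcp [ 0.6359 -0.0631  0.2991] tx 146.84deg tilt [-0.      0.0002] F [ 0.15  1.01 -0.31] M [ 0.024 -0.037  0.016] w0.0132 f58.5 q [-0.44  0.4   0.66  1.48 -0.25  1.34  1.23]
shift [1.629 0.051 0.235] turn [ 0.002 -0.001  0.424]
```

>>> send_rows(targets=".33 .01 .05 0 0 0 0;.4 .01 .05 0 0 0 0;.4 .01 .05 0 0 0 0;.3 .01 .05 0 0 0 0;.2 .01 .035 0 0 0 0;0 0 0 0 0 .424 0;0 0 0 0 0 0 0;0 0 0 0 0 0 0")

```text
time: 9.5
tcp_pos: [0.556, -0.0073, 0.2851]
tool_rot: [0.963, 2.99, -0.0]
ft_force: [-0.7, 0.4, -1.4]
gripper_width: 0.0133
finger_force: 58.5
```

```bash
python3 - <<'E'
from h import *
show();go([.5557,-.0071,.162],144.3)
E
```

```text
t9.50 tcp [ 0.556  -0.0073  0.2851] tx 144.30deg tilt [ 0.0004 -0.0001] F [-0.7   0.37 -1.4 ] M [0.001 0.024 0.035] w0.0133 f58.5 q [-0.62  0.23  0.67  1.7  -0.15  1.26  1.03]
shift [0.007 0.    2.051] turn [0.001 0.004 0.   ]
```

>>> send_rows(targets=".007 0 .2 0 0 0 0;0 0 .3 0 0 0 0;0 0 .35 0 0 0 0;0 0 .3 0 0 0 0;0 0 .2 0 0 0 0;0 0 .15 0 0 0 0;0 0 .1 0 0 0 0;0 0 0 0 0 0 0")

```text
time: 10.5
tcp_pos: [0.5554, -0.0068, 0.1888]
tool_rot: [-0.963, -2.99, -0.0]
ft_force: [-0.1, 0.3, -1.5]
gripper_width: 0.0134
finger_force: 58.6
```

>>> send_rows(targets="0 0 .06 0 0 0 0;0 0 .06 0 0 0 0;0 0 .06 0 0 0 0;0 0 .06 0 0 0 0")

```text
time: 11.0
tcp_pos: [0.5554, -0.0068, 0.1744]
tool_rot: [0.963, 2.99, 0.0]
ft_force: [0.2, 0.2, -1.3]
gripper_width: 0.0135
finger_force: 58.6
```

>>> send_rows(targets="0 0 .07 0 0 0 0;0 0 .07 0 0 0 0;0 0 .06 0 0 0 0;0 0 0 0 0 0 0;0 0 0 0 0 0 0")

```text
time: 11.62
tcp_pos: [0.5555, -0.0069, 0.1627]
tool_rot: [0.963, 2.99, 0.0]
ft_force: [0.7, 0.6, -0.2]
gripper_width: 0.0133
finger_force: 58.6
```

```bash
python3 - <<'E'
from h import *
show();go([.5557,-.0071,.162],144.3)
E
```

```text
t11.62 tcp [ 0.5555 -0.0069  0.1627] tx 144.28deg tilt [0.0003 0.0001] F [ 0.75  0.58 -0.21] M [ 0.041  0.001 -0.006] w0.0133 f58.6 q [-0.57  0.35  0.63  1.86 -0.24  1.01  1.11]
shift [-0.005 -0.002  0.011] turn [ 0.002  0.002 -0.003]
```

>>> send_rows(targets="-.03 0 0 0 0 0 0;-.04 0 0 0 0 0 0;-.04 0 0 0 0 0 0;-.04 0 0 0 0 0 0;-.03 0 0 0 0 0 0;-.03 0 0 0 0 0 0;0 0 0 0 0 0 0;0 0 0 0 0 0 0")

```text
time: 12.62
tcp_pos: [0.5656, -0.0141, 0.1625]
tool_rot: [-0.963, -2.99, -0.0]
ft_force: [0.6, -0.7, -1.5]
gripper_width: 0.0133
finger_force: 58.6
```

```bash
python3 - <<'E'
from h import *
import pickle
s=show();c=camera("wrist");M=wristM(c,s);pickle.dump((s,c),open("w3.pkl","wb"))
u,v=proj(c,[.5695,-.017,.08],M);u,v=int(u),int(v);print(u,v)
cv2.imwrite("pics/w3.png",cv2.resize(c["color"][max(0,v-110):v+50,u-80:u+80],(600,600),interpolation=2)[:,:,::-1])
E
```

```text
t12.62 tcp [ 0.5656 -0.0141  0.1625] tx 144.29deg tilt [-0.0001  0.0002] F [ 0.63 -0.7  -1.46] M [0.038 0.055 0.084] w0.0133 f58.6 q [-0.55  0.37  0.63  1.83 -0.25  1.02  1.13]
321 257
```

View pics/w3.png

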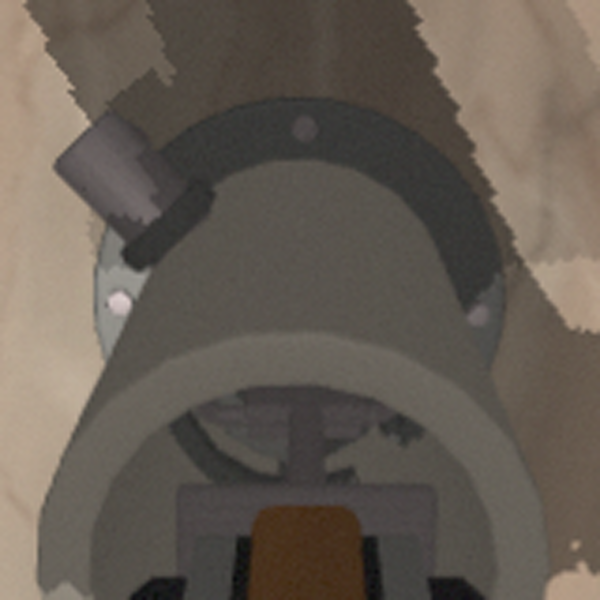

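>>> send_rows(targets="-.015 0 -.03 0 0 0 0;0 0 -.03 0 0 0 0;0 0 -.03 0 0 0 0;0 0 -.03 0 0 0 0;0 0 0 0 0 0 0;0 0 0 0 0 0 0")

```text
time: 13.42
tcp_pos: [0.5663, -0.0146, 0.1698]
tool_rot: [-0.963, -2.99, -0.0]
ft_force: [-0.3, 1.0, -0.7]
gripper_width: 0.0133
finger_force: 58.5
```

>>> send_rows(targets="0 0 -.02 0 0 0 0;0 0 -.02 0 0 0 0;0 0 0 0 0 0 0;0 0 0 0 0 0 0")

```text
time: 13.92
tcp_pos: [0.5664, -0.0147, 0.1722]
tool_rot: [0.963, 2.99, 0.0]
ft_force: [-0.1, -0.3, -1.5]
gripper_width: 0.0136
finger_force: 58.6
```

>>> send_rows(targets="0 0 -.02 0 0 0 0;0 0 -.02 0 0 0 0;0 0 0 0 0 0 0;0 0 0 0 0 0 0")

```text
time: 14.42
tcp_pos: [0.5663, -0.0147, 0.1745]
tool_rot: [-0.963, -2.99, 0.0]
ft_force: [0.6, 0.2, -2.8]
gripper_width: 0.0134
finger_force: 58.5
```

```bash
cat >> h.py <<'E'
def mean(n=8):
    "average over n camera periods is costly; just one"
    return show()
E
python3 - <<'E'
from h import *
show()
E
```

```text
t14.43 tcp [ 0.5663 -0.0147  0.1745] tx 144.29deg tilt [-0.0002  0.    ] F [ 0.56  0.23 -2.76] M [ 0.044 -0.01   0.046] w0.0134 f58.5 q [-0.56  0.36  0.64  1.82 -0.24  1.04  1.12]
```

>>> send_rows(targets="0 -.0035 .015 0 0 -.4 0;0 -.0035 0 0 0 -.4 0;0 -.0035 0 0 0 -.4 0;0 -.0035 0 0 0 -.4 0;0 -.0035 0 0 0 -.4 0;0 -.0035 0 0 0 -.4 0;0 0 0 0 0 0 0;0 0 0 0 0 0 0")

```text
time: 15.42
tcp_pos: [0.5658, -0.0158, 0.1737]
tool_rot: [0.582, 3.087, 0.0]
ft_force: [0.5, 1.1, -2.2]
gripper_width: 0.0128
finger_force: 58.5
```

```bash
cat >> h.py <<'E'
def avg(n=6):
    L=[]
    for _ in range(n): L.append(state());camera("top")
    f=lambda k:np.mean([l[k] for l in L],0)
    m=R.from_rotvec(L[-1]["tool_rot"]).as_matrix()
    print("t%.2f"%L[-1]["time"],"tcp",f("tcp_pos").round(4),"tx %.2f"%np.degrees(np.arctan2(m[1,0],m[0,0])),"F",f("ft_force").round(2),"M",f("moment").round(3),"sdMz %.3f"%np.std([l["moment"][2] for l in L]),"tau67",f("tau")[5:].round(3))
E
python3 - <<'E'
from h import *
avg()
E
```

```text
t15.68 tcp [ 0.5658 -0.0158  0.1737] tx 158.68 F [ 0.22  0.15 -2.65] M [-0.009 -0.014 -0.007] sdMz 0.040 tau67 [-0.006 -0.002]
```

>>> send_rows(targets="0 -.0025 0 0 0 -.3 0;0 -.0025 0 0 0 -.3 0;0 -.0025 0 0 0 -.3 0;0 -.002 0 0 0 -.2 0;0 0 0 0 0 0 0")

```text
time: 16.35
tcp_pos: [0.5656, -0.0164, 0.1737]
tool_rot: [0.402, 3.116, 0.0]
ft_force: [0.5, 0.3, -3.1]
gripper_width: 0.0132
finger_force: 58.5
```

```bash
cat >> h.py <<'E'
def q():
    s=state();m=R.from_rotvec(s["tool_rot"]).as_matrix()
    print("t%.2f"%s["time"],s["tcp_pos"].round(4),"tx %.2f turned %.3f rad"%((a:=np.degrees(np.arctan2(m[1,0],m[0,0]))%360),np.radians(a-144.3)),"F",s["ft_force"].round(2),"M",s["moment"].round(3),"tau",s["tau"].round(3)[[4,5,6]],"w%.4f"%s["gripper_width"])
E
python3 -c "from h import *;q()"
```

```text
t16.35 [ 0.5656 -0.0164  0.1737] tx 165.30 turned 0.366 rad F [ 0.48  0.3  -3.07] M [-0.042  0.014  0.017] tau [ 0.018 -0.007  0.043] w0.0132
```

>>> send_rows(targets="0 -.001 0 0 0 -.12 0;0 -.001 0 0 0 -.13 0;0 0 0 0 0 0 0")

```text
time: 16.73
tcp_pos: [0.5655, -0.0164, 0.1737]
tool_rot: [-0.361, -3.121, -0.0]
ft_force: [0.3, 0.2, -3.0]
gripper_width: 0.0132
finger_force: 58.5
```

```bash
python3 -c "from h import *;q()"
```

```text
t16.73 [ 0.5655 -0.0164  0.1737] tx 166.80 turned 0.393 rad F [ 0.35  0.17 -3.02] M [ 0.029 -0.017  0.009] tau [ 0.016 -0.007  0.027] w0.0132
```

>>> send_rows(targets="0 -.001 0 0 0 -.12 0;0 -.001 0 0 0 -.13 0;0 0 0 0 0 0 0")

```text
time: 17.1
tcp_pos: [0.5655, -0.0166, 0.1737]
tool_rot: [0.32, 3.125, 0.0]
ft_force: [0.6, 0.6, -1.7]
gripper_width: 0.0133
finger_force: 58.5
```

```bash
python3 -c "from h import *;q()"
```

```text
t17.10 [ 0.5655 -0.0166  0.1737] tx 168.30 turned 0.419 rad F [ 0.58  0.56 -1.74] M [ 0.051  0.022 -0.024] tau [ 0.016 -0.007  0.027] w0.0133
```

>>> send_rows(targets="0 -.0015 0 0 0 -.15 0;0 -.001 0 0 0 -.1 0;0 0 0 0 0 0 0")

```text
time: 17.48
tcp_pos: [0.5655, -0.0167, 0.1737]
tool_rot: [0.279, 3.129, 0.0]
ft_force: [-0.9, 0.3, -2.4]
gripper_width: 0.0133
finger_force: 58.5
```

```bash
python3 -c "from h import *;q()"
```

```text
t17.48 [ 0.5655 -0.0167  0.1737] tx 169.80 turned 0.445 rad F [-0.94  0.3  -2.4 ] M [ 0.008  0.032 -0.007] tau [ 0.015 -0.007  0.021] w0.0133
```

>>> send_rows(targets="0 -.0015 0 0 0 -.15 0;0 -.0015 0 0 0 -.15 0;0 0 0 0 0 0 0")

```text
time: 17.85
tcp_pos: [0.5655, -0.0169, 0.1737]
tool_rot: [0.23, 3.133, 0.0]
ft_force: [0.5, -0.0, -1.3]
gripper_width: 0.0132
finger_force: 58.5
```

```bash
python3 -c "from h import *;q()"
```

```text
t17.85 [ 0.5655 -0.0169  0.1737] tx 171.60 turned 0.476 rad F [ 0.46 -0.01 -1.29] M [-0.012  0.009 -0.024] tau [ 0.016 -0.008  0.032] w0.0132
```

>>> send_rows(targets="0 -.0015 0 0 0 -.15 0;0 -.0015 0 0 0 -.15 0;0 0 0 0 0 0 0")

```text
time: 18.23
tcp_pos: [0.5654, -0.0171, 0.1737]
tool_rot: [0.181, 3.136, 0.0]
ft_force: [0.7, -0.8, -2.3]
gripper_width: 0.0133
finger_force: 58.5
```

```bash
python3 -c "from h import *;q()"
```

```text
t18.23 [ 0.5654 -0.0171  0.1737] tx 173.40 turned 0.508 rad F [ 0.69 -0.82 -2.27] M [ 0.02   0.041 -0.019] tau [ 0.015 -0.008  0.032] w0.0133
```

>>> send_rows(targets="0 -.0015 0 0 0 -.15 0;0 -.0015 0 0 0 -.15 0;0 0 0 0 0 0 0")

```text
time: 18.6
tcp_pos: [0.5654, -0.0173, 0.1737]
tool_rot: [0.132, 3.139, 0.0]
ft_force: [1.1, -0.3, -2.1]
gripper_width: 0.0132
finger_force: 58.5
```

```bash
python3 -c "from h import *;q()"
```

```text
t18.60 [ 0.5654 -0.0173  0.1737] tx 175.20 turned 0.539 rad F [ 1.08 -0.31 -2.09] M [-0.008 -0.022 -0.02 ] tau [ 0.015 -0.008  0.032] w0.0132
```

>>> send_rows(targets="0 -.0015 0 0 0 -.15 0;0 -.0015 0 0 0 -.15 0;0 0 0 0 0 0 0")

```text
time: 18.98
tcp_pos: [0.5654, -0.0174, 0.1737]
tool_rot: [0.082, 3.14, 0.0]
ft_force: [-0.3, -0.0, -2.8]
gripper_width: 0.0133
finger_force: 58.5
```

```bash
python3 -c "from h import *;q()"
```

```text
t18.98 [ 0.5654 -0.0174  0.1737] tx 177.00 turned 0.571 rad F [-0.34 -0.04 -2.79] M [-0.028  0.021  0.027] tau [ 0.016 -0.01   0.032] w0.0133
```

>>> send_rows(targets="0 -.0015 0 0 0 -.15 0;0 -.0015 0 0 0 -.15 0;0 0 0 0 0 0 0")

```text
time: 19.35
tcp_pos: [0.5654, -0.0176, 0.1737]
tool_rot: [0.033, 3.141, 0.0]
ft_force: [-0.3, -0.6, -3.1]
gripper_width: 0.0133
finger_force: 58.6
```

```bash
python3 -c "from h import *;q()"
```

```text
t19.35 [ 0.5654 -0.0176  0.1737] tx 178.80 turned 0.602 rad F [-0.31 -0.59 -3.11] M [ 0.012 -0.001  0.031] tau [ 0.018 -0.019  0.031] w0.0133
```

>>> send_rows(targets="0 -.0015 0 0 0 -.15 0;0 -.0015 0 0 0 -.15 0;0 0 0 0 0 0 0")

```text
time: 19.73
tcp_pos: [0.5654, -0.0178, 0.1737]
tool_rot: [0.016, -3.142, -0.0]
ft_force: [-0.8, -0.1, -2.2]
gripper_width: 0.0134
finger_force: 58.6
```

```bash
python3 -c "from h import *;q()"
```

```text
t19.73 [ 0.5654 -0.0178  0.1737] tx 180.60 turned 0.634 rad F [-0.8  -0.07 -2.22] M [ 0.034  0.003 -0.029] tau [ 0.016 -0.022  0.031] w0.0134
```

>>> send_rows(targets="0 -.0015 0 0 0 -.15 0;0 -.0015 0 0 0 -.15 0;0 0 0 0 0 0 0")

```text
time: 20.1
tcp_pos: [0.5654, -0.018, 0.1737]
tool_rot: [-0.066, 3.141, 0.0]
ft_force: [0.5, 0.6, -1.6]
gripper_width: 0.0133
finger_force: 58.6
```

```bash
python3 -c "from h import *;q()"
```

```text
t20.10 [ 0.5654 -0.018   0.1737] tx 182.40 turned 0.665 rad F [ 0.45  0.57 -1.59] M [0.022 0.023 0.046] tau [ 0.017 -0.023  0.031] w0.0133
```

>>> send_rows(targets="0 -.0015 0 0 0 -.15 0;0 -.0015 0 0 0 -.15 0;0 0 0 0 0 0 0")

```text
time: 20.48
tcp_pos: [0.5654, -0.0181, 0.1737]
tool_rot: [-0.115, 3.139, 0.0]
ft_force: [-0.2, 0.1, -2.8]
gripper_width: 0.0134
finger_force: 58.5
```

```bash
python3 -c "from h import *;q()"
```

```text
t20.48 [ 0.5654 -0.0181  0.1737] tx 184.20 turned 0.696 rad F [-0.2   0.07 -2.82] M [-0.009  0.009 -0.013] tau [ 0.018 -0.02   0.031] w0.0134
```

>>> send_rows(targets="0 -.0015 0 0 0 -.15 0;0 -.0015 0 0 0 -.15 0;0 0 0 0 0 0 0")

```text
time: 20.85
tcp_pos: [0.5654, -0.0182, 0.1737]
tool_rot: [-0.164, 3.137, 0.0]
ft_force: [-0.0, -0.2, -1.8]
gripper_width: 0.0133
finger_force: 58.4
```

```bash
python3 -c "from h import *;q()"
```

```text
t20.85 [ 0.5654 -0.0182  0.1737] tx 186.00 turned 0.728 rad F [-0.01 -0.22 -1.77] M [ 0.055  0.02  -0.019] tau [ 0.077 -0.053  0.035] w0.0133
```

>>> send_rows(targets="0 -.0015 0 0 0 -.15 0;0 -.001 0 0 0 -.1 0;0 0 0 0 0 0 0")

```text
time: 21.22
tcp_pos: [0.5654, -0.0185, 0.1737]
tool_rot: [0.205, -3.135, -0.0]
ft_force: [-0.2, 0.2, -2.9]
gripper_width: 0.0133
finger_force: 58.4
```

```bash
python3 -c "from h import *;q()"
```

```text
t21.23 [ 0.5654 -0.0185  0.1737] tx 187.49 turned 0.754 rad F [-0.2   0.15 -2.89] M [0.095 0.117 0.038] tau [ 0.1   -0.09   0.025] w0.0133
```

>>> send_rows(targets="0 -.0015 0 0 0 -.15 0;0 -.001 0 0 0 -.1 0;0 0 0 0 0 0 0")

```text
time: 21.6
tcp_pos: [0.5654, -0.0186, 0.1737]
tool_rot: [0.246, -3.132, -0.0]
ft_force: [0.4, 0.0, -3.3]
gripper_width: 0.013
finger_force: 58.4
```

```bash
python3 -c "from h import *;q()"
```

```text
t21.60 [ 0.5654 -0.0186  0.1737] tx 188.99 turned 0.780 rad F [ 0.4   0.02 -3.33] M [ 0.067  0.158 -0.031] tau [ 0.083 -0.162  0.026] w0.0130
```

>>> send_rows(targets="0 -.0015 0 0 0 -.15 0;0 -.001 0 0 0 -.1 0;0 0 0 0 0 0 0")

```text
time: 21.98
tcp_pos: [0.5654, -0.0188, 0.1737]
tool_rot: [0.287, -3.128, -0.0]
ft_force: [-0.4, -0.1, -2.0]
gripper_width: 0.0131
finger_force: 58.4
```

```bash
python3 -c "from h import *;q()"
```

```text
t21.98 [ 0.5654 -0.0188  0.1737] tx 190.50 turned 0.806 rad F [-0.44 -0.05 -2.02] M [0.073 0.146 0.004] tau [ 0.071 -0.209  0.027] w0.0131
```

>>> send_rows(targets="0 -.0015 0 0 0 -.15 0;0 -.0015 0 0 0 -.15 0;0 0 0 0 0 0 0")

```text
time: 22.35
tcp_pos: [0.5655, -0.019, 0.1737]
tool_rot: [-0.336, 3.124, 0.0]
ft_force: [0.1, 0.8, -2.4]
gripper_width: 0.0134
finger_force: 58.3
```

```bash
python3 -c "from h import *;q()"
```

```text
t22.35 [ 0.5655 -0.019   0.1737] tx 192.29 turned 0.838 rad F [ 0.11  0.82 -2.41] M [ 0.077  0.143 -0.031] tau [ 0.086 -0.213  0.044] w0.0134
```

>>> send_rows(targets="0 -.0015 0 0 0 -.15 0;0 -.0015 0 0 0 -.15 0;0 0 0 0 0 0 0")

```text
time: 22.72
tcp_pos: [0.5655, -0.019, 0.1736]
tool_rot: [0.386, -3.118, -0.001]
ft_force: [0.6, 0.5, -2.1]
gripper_width: 0.0132
finger_force: 58.3
```

```bash
python3 -c "from h import *;q()"
```

```text
t22.73 [ 0.5655 -0.019   0.1736] tx 194.10 turned 0.869 rad F [ 0.56  0.53 -2.09] M [ 0.211  0.169 -0.009] tau [ 0.227 -0.238  0.052] w0.0132
```

>>> send_rows(targets="0 -.0015 0 0 0 -.15 0;0 -.001 0 0 0 -.1 0;0 0 0 0 0 0 0")

```text
time: 23.1
tcp_pos: [0.5655, -0.0192, 0.1736]
tool_rot: [0.426, -3.112, -0.0]
ft_force: [-1.1, 1.2, -3.2]
gripper_width: 0.0133
finger_force: 58.3
```

```bash
python3 -c "from h import *;q()"
```

```text
t23.10 [ 0.5655 -0.0192  0.1736] tx 195.59 turned 0.895 rad F [-1.09  1.21 -3.2 ] M [ 0.231  0.238 -0.047] tau [ 0.301 -0.299  0.066] w0.0133
```

>>> send_rows(targets="0 -.0015 0 0 0 -.15 0;0 -.001 0 0 0 -.1 0;0 0 0 0 0 0 0")

```text
time: 23.48
tcp_pos: [0.5656, -0.0193, 0.1737]
tool_rot: [0.467, -3.107, -0.0]
ft_force: [-0.3, 1.0, -3.3]
gripper_width: 0.0131
finger_force: 58.3
```

```bash
python3 -c "from h import *;q()"
```

```text
t23.48 [ 0.5656 -0.0193  0.1737] tx 197.09 turned 0.921 rad F [-0.29  0.97 -3.34] M [ 0.332  0.295 -0.01 ] tau [ 0.361 -0.361  0.093] w0.0131
```

>>> send_rows(targets="0 -.001 0 0 0 -.1 0;0 -.001 0 0 0 -.1 0;0 0 0 0 0 0 0;0 0 0 0 0 0 0")

```text
time: 23.98
tcp_pos: [0.5656, -0.0195, 0.1737]
tool_rot: [0.499, -3.102, -0.0]
ft_force: [-1.0, 1.6, -3.3]
gripper_width: 0.0128
finger_force: 58.3
```

```bash
python3 -c "from h import *;q();avg(8)"
```

```text
t23.98 [ 0.5656 -0.0195  0.1737] tx 198.29 turned 0.942 rad F [-0.98  1.64 -3.35] M [ 0.318  0.305 -0.123] tau [ 0.41  -0.434  0.098] w0.0128
t24.32 tcp [ 0.5656 -0.0195  0.1737] tx -161.71 F [-0.83  0.89 -3.65] M [ 0.348  0.283 -0.075] sdMz 0.028 tau67 [-0.449  0.098]
```

>>> send_rows(targets="0 .0015 -.015 0 0 .15 0;0 0 -.015 0 0 0 0;0 0 -.015 0 0 0 0;0 0 -.015 0 0 0 0;0 0 0 0 0 0 0")

```text
time: 25.0
tcp_pos: [0.5656, -0.0194, 0.1774]
tool_rot: [-0.475, 3.105, 0.0]
ft_force: [-0.3, 1.0, -4.7]
gripper_width: 0.0132
finger_force: 58.4
```

```bash
python3 -c "from h import *;q();avg(4)"
```

```text
t25.00 [ 0.5656 -0.0194  0.1774] tx 197.39 turned 0.927 rad F [-0.27  0.99 -4.65] M [ 0.418  0.22  -0.043] tau [ 0.416 -0.406  0.076] w0.0132
t25.15 tcp [ 0.5656 -0.0194  0.1774] tx -162.61 F [-0.75  1.22 -4.37] M [ 0.384  0.3   -0.078] sdMz 0.030 tau67 [-0.422  0.077]
```

>>> send_rows(targets="0 0 -.015 0 0 0 0;0 0 -.015 0 0 0 0;0 0 0 0 0 0 0")

```text
time: 25.58
tcp_pos: [0.5657, -0.0195, 0.1792]
tool_rot: [-0.475, 3.105, 0.0]
ft_force: [-0.8, 0.9, -4.3]
gripper_width: 0.0131
finger_force: 58.4
```

```bash
python3 -c "from h import *;avg(4)"
```

```text
t25.73 tcp [ 0.5657 -0.0195  0.1792] tx -162.61 F [-0.86  1.17 -3.76] M [ 0.315  0.272 -0.056] sdMz 0.032 tau67 [-0.406  0.073]
```

>>> send_rows(targets=".011 .021 -.015 0 0 0 0;0 0 -.02 0 0 0 0;0 0 -.02 0 0 0 0;0 0 0 0 0 0 0")

```text
time: 26.28
tcp_pos: [0.5649, -0.0187, 0.1827]
tool_rot: [-0.475, 3.105, -0.001]
ft_force: [-0.1, 0.1, -2.6]
gripper_width: 0.0133
finger_force: 58.5
```

```bash
python3 -c "from h import *;avg(4)"
```

```text
t26.43 tcp [ 0.5649 -0.0187  0.1826] tx -162.62 F [ 0.06 -0.41 -3.31] M [-0.126  0.06  -0.089] sdMz 0.023 tau67 [-0.033  0.067]
```

Forces have dropped, so I'll keep lifting.

>>> send_rows(targets="0 0 -.03 0 0 0 0;0 0 -.03 0 0 0 0;0 0 -.03 0 0 0 0;0 0 -.03 0 0 0 0;0 0 0 0 0 0 0")

```text
time: 27.1
tcp_pos: [0.5648, -0.0183, 0.1899]
tool_rot: [-0.475, 3.105, 0.0]
ft_force: [-0.2, 0.3, -2.5]
gripper_width: 0.0134
finger_force: 58.7
```

```bash
python3 -c "from h import *;avg(3)"
```

```text
t27.20 tcp [ 0.5647 -0.0184  0.1897] tx -162.61 F [-0.39  0.39 -2.6 ] M [0.009 0.061 0.008] sdMz 0.013 tau67 [-0.046 -0.001]
```

>>> send_rows(targets="0 0 -.08 0 0 0 0;0 0 -.15 0 0 0 0;0 0 -.2 0 0 0 0;0 0 -.25 0 0 0 0;0 0 -.25 0 0 0 0;0 0 -.15 0 0 0 0;0 0 0 0 0 0 0")

```text
time: 28.12
tcp_pos: [0.5651, -0.0185, 0.2554]
tool_rot: [-0.475, 3.104, 0.0]
ft_force: [0.2, -0.4, -2.3]
gripper_width: 0.0135
finger_force: 58.7
```

>>> send_rows(targets="0 0 -.15 0 0 0 0;0 0 -.25 0 0 0 0;0 0 -.3 0 0 0 0;0 0 -.3 0 0 0 0;0 0 -.25 0 0 0 0;0 0 -.1 0 0 0 0;0 0 0 0 0 0 0")

```text
time: 29.0
tcp_pos: [0.5647, -0.0185, 0.3357]
tool_rot: [-0.475, 3.105, 0.0]
ft_force: [-0.3, -0.4, -2.5]
gripper_width: 0.0137
finger_force: 58.7
```

```bash
python3 - <<'E'
from h import *
import pickle
s=show();h=np.radians(17.4)
print("plate z est");go([.4848-.005*np.cos(h),.2635-.005*np.sin(h),s["tcp_pos"][2]],197.4)
t=camera("scene");pickle.dump(t,open("s2.pkl","wb"))
cv2.imwrite("pics/s2.png",t["color"][60:360,120:480,::-1])
E
```

```text
t29.00 tcp [ 0.5647 -0.0185  0.3357] tx -162.61deg tilt [0.0005 0.0002] F [-0.25 -0.43 -2.51] M [-0.044  0.075  0.037] w0.0137 f58.7 q [-0.44  0.2   0.47  1.6  -0.09  1.36  1.92]
plate z est
shift [-0.05   4.883  0.   ] turn [ 0.001  0.005 -0.002]
```

View pics/s2.png

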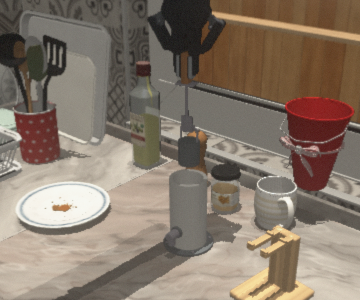

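The cartridge hangs cleanly from the hook above the housing, and the bystanders are undisturbed. Next I'll carry it over to the plate.

>>> send_rows(targets="-.005 .15 0 0 0 0 0;-.005 .3 0 0 0 0 0;-.005 .45 0 0 0 0 0;-.005 .55 0 0 0 0 0;-.005 .6 0 0 0 0 0;-.005 .6 0 0 0 0 0;-.005 .6 0 0 0 0 0;-.005 .5 0 0 0 0 0;-.005 .45 0 0 0 0 0;-.005 .35 0 0 0 0 0")

```text
time: 30.3
tcp_pos: [0.4845, 0.2449, 0.3347]
tool_rot: [0.478, -3.104, -0.0]
ft_force: [0.1, 0.1, -2.2]
gripper_width: 0.0135
finger_force: 58.7
```

>>> send_rows(targets="0 .2 .1 0 0 0 0;0 .13 .2 0 0 0 0;0 0 .2 0 0 0 0;0 0 .1 0 0 0 0;0 0 0 0 0 0 0;0 0 0 0 0 0 0")

```text
time: 31.05
tcp_pos: [0.4805, 0.2615, 0.2998]
tool_rot: [-0.473, 3.105, 0.001]
ft_force: [-0.2, 0.2, -2.9]
gripper_width: 0.0137
finger_force: 58.7
```

```bash
python3 - <<'E'
from h import *
import pickle
s=show();c=camera("wrist");M=wristM(c,s);pickle.dump((s,c),open("w4.pkl","wb"))
print(proj(c,[.4848,.2635,.008],M))
t=camera("top");pickle.dump(t,open("t4.pkl","wb"))
a=cv2.resize(c["color"],(480,360));b=cv2.resize(t["color"][250:370,130:250],(320,320));b=np.vstack([b,np.zeros((40,320,3),np.uint8)])
cv2.imwrite("pics/w4.png",np.hstack([a,b])[:,:,::-1])
E
```

```text
t31.05 tcp [0.4805 0.2615 0.2998] tx -162.66deg tilt [0.0008 0.0005] F [-0.16  0.19 -2.95] M [ 0.012 -0.047 -0.007] w0.0137 f58.7 q [-0.81  0.17  0.26  1.69 -0.05  1.28  1.34]
[322.08532702 199.0400059 ]
```

View pics/w4.png

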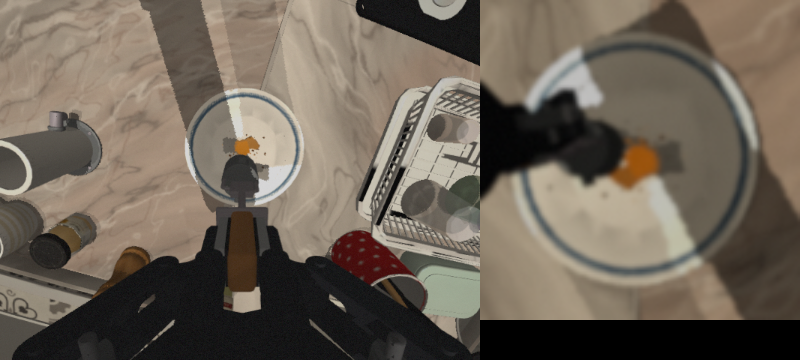

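The plate's outer rim is centred at wrist px (325,196) and top px (189.1,309.8). The cartridge hangs upright over it.

```bash
python3 - <<'E'
from h import *
import pickle
s,c=pickle.load(open("w4.pkl","rb"));M=wristM(c,s);t=pickle.load(open("top0.pkl","rb"))
E=[(185,147),(303,147),(244,88),(244,206)]
W=[onz(c,u*4/3,v*4/3,.02,M) for u,v in E];print("wrist",np.mean(W,0).round(4),[np.linalg.norm(W[0]-W[1]).round(3),np.linalg.norm(W[2]-W[3]).round(3)])
T=[onz(t,130+(u-480)/2.667-.3,250+v/2.667-.3,.02) for u,v in((513,160),(762,160),(637,32),(637,287))];print("top",np.mean(T,0).round(4),np.linalg.norm(T[0]-T[1]).round(3),np.linalg.norm(T[2]-T[3]).round(3))
h=np.radians(17.35);p=(np.mean(W,0)+np.mean(T,0))/2;print(p)
show();go([p[0]-.005*np.cos(h),p[1]-.005*np.sin(h),.1626+.008],197.35)
E
```

```text
wrist [0.4809 0.2665 0.02  ] [np.float64(0.195), np.float64(0.198)]
top [0.4833 0.2621 0.02  ] 0.199 0.2
[0.48211454 0.26431351 0.02      ]
t31.15 tcp [0.4804 0.2618 0.3   ] tx -162.64deg tilt [0.001  0.0007] F [ 0.23  0.9  -2.6 ] M [0.021 0.004 0.025] w0.0133 f58.7 q [-0.81  0.17  0.26  1.69 -0.05  1.28  1.34]
shift [0.046 0.031 2.156] turn [0.004 0.011 0.002]
```

>>> send_rows(targets=".023 .016 .15 0 0 0 0;.023 .015 .25 0 0 0 0;0 0 .3 0 0 0 0;0 0 .35 0 0 0 0;0 0 .35 0 0 0 0;0 0 .25 0 0 0 0;0 0 .15 0 0 0 0;0 0 .1 0 0 0 0;0 0 .05 0 0 0 0;0 0 0 0 0 0 0")

```text
time: 32.4
tcp_pos: [0.477, 0.263, 0.1827]
tool_rot: [-0.475, 3.105, 0.001]
ft_force: [1.2, 0.6, -2.0]
gripper_width: 0.0134
finger_force: 58.7
```

```bash
python3 -c "
from h import *
avg(5);go([.4773,.2628,.1706],197.35)"
```

```text
t32.60 tcp [0.4771 0.263  0.1828] tx -162.61 F [ 0.24 -0.1  -1.91] M [-0.004  0.003 -0.005] sdMz 0.024 tau67 [-0.01  0.  ]
shift [-0.003 -0.005  0.203] turn [0.004 0.008 0.007]
```

>>> send_rows(targets="0 0 .03 0 0 0 0;0 0 .03 0 0 0 0;0 0 .03 0 0 0 0;0 0 .03 0 0 0 0;0 0 .03 0 0 0 0;0 0 .015 0 0 0 0;0 0 .015 0 0 0 0;0 0 .015 0 0 0 0;0 0 .015 0 0 0 0;0 0 0 0 0 0 0")

```text
time: 33.9
tcp_pos: [0.4768, 0.2629, 0.1699]
tool_rot: [-0.475, 3.105, 0.0]
ft_force: [-0.7, 1.5, -0.9]
gripper_width: 0.0129
finger_force: 58.7
```

```bash
python3 -c "from h import *;avg(6)"
```

```text
t34.15 tcp [0.4768 0.2629 0.1699] tx -162.61 F [-0.56  0.07 -0.71] M [-0.029  0.083 -0.   ] sdMz 0.024 tau67 [-0.134  0.003]
```

>>> send_rows(targets="0 0 .02 0 0 0 0;0 0 .03 0 0 0 0;0 0 .03 0 0 0 0;0 0 .03 0 0 0 0;0 0 .03 0 0 0 0;0 0 0 0 0 0 0")

```text
time: 34.95
tcp_pos: [0.4767, 0.2628, 0.1612]
tool_rot: [0.475, -3.105, 0.0]
ft_force: [-0.2, 0.3, -1.6]
gripper_width: 0.0134
finger_force: 58.7
```

```bash
python3 -c "from h import *;avg(6)"
```

```text
t35.20 tcp [0.4768 0.2628 0.1614] tx -162.61 F [-0.29 -0.07 -1.08] M [-0.015  0.102 -0.004] sdMz 0.020 tau67 [-0.111  0.003]
```

>>> send_rows(targets=".02 0 0 0 0 0 0;.03 0 0 0 0 0 0;.05 0 0 0 0 0 0;.06 0 0 0 0 0 0;.07 0 0 0 0 0 0;.07 0 0 0 0 0 0;.05 0 0 0 0 0 0;0 0 0 0 0 0 0")

```text
time: 36.25
tcp_pos: [0.4565, 0.2565, 0.1614]
tool_rot: [0.475, -3.105, -0.0]
ft_force: [0.2, 0.4, -1.4]
gripper_width: 0.0133
finger_force: 58.7
```

```bash
python3 -c "
from h import *
import pickle
avg(4);s=state();c=camera('wrist');pickle.dump((s,c),open('w5.pkl','wb'));t=camera('scene')
a=cv2.resize(c['color'][100:340,200:440],(400,400));b=cv2.resize(t['color'][160:320,100:260],(400,400))
cv2.imwrite('pics/w5.png',np.hstack([a,b])[:,:,::-1])"
```

```text
t36.40 tcp [0.4568 0.2566 0.1615] tx -162.62 F [-0.13  0.09 -0.8 ] M [0.014 0.005 0.006] sdMz 0.013 tau67 [ 0.015 -0.002]
```

View pics/w5.png

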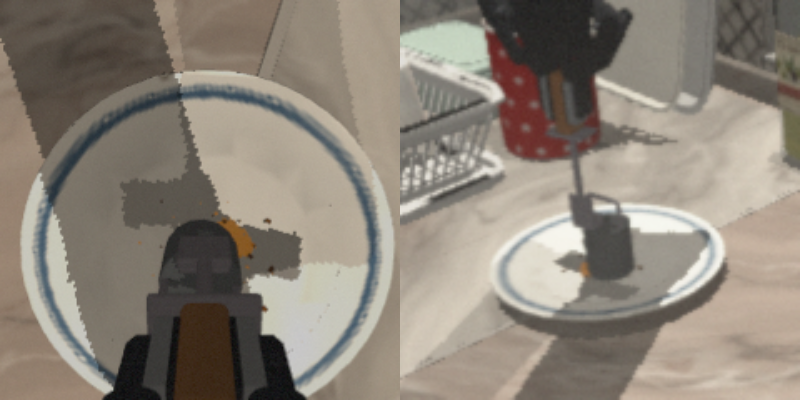

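The hook is free, and the cartridge stands upright near the middle of the plate. Raising the hook clear.

>>> send_rows(targets="0 0 -.1 0 0 0 0;0 0 -.2 0 0 0 0;0 0 -.35 0 0 0 0;0 0 -.5 0 0 0 0;0 0 -.5 0 0 0 0;0 0 -.3 0 0 0 0;0 0 0 0 0 .7 0;0 0 0 0 0 1 0;0 0 0 0 0 1 0;0 0 0 0 0 1 0")

```text
time: 37.8
tcp_pos: [0.457, 0.2566, 0.2795]
tool_rot: [0.137, 3.138, 0.002]
ft_force: [0.3, 0.5, -0.7]
gripper_width: 0.0132
finger_force: 58.8
```

>>> send_rows(targets="0 0 0 0 0 .4 0;0 0 0 0 0 0 0;0 0 0 0 0 0 0")

```text
time: 38.17
tcp_pos: [0.4568, 0.2566, 0.2789]
tool_rot: [0.197, 3.135, 0.001]
ft_force: [-0.9, 0.5, -1.3]
gripper_width: 0.0138
finger_force: 58.9
```

```bash
python3 -c "
from h import *
show();go([.443,-.2214,.275],172.63)"
```

```text
t38.17 tcp [0.4568 0.2566 0.2789] tx 172.82deg tilt [0.0005 0.0005] F [-0.91  0.52 -1.3 ] M [-0.005  0.015 -0.056] w0.0138 f58.9 q [-0.86  0.14  0.29  1.78 -0.04  1.23  0.9 ]
shift [-0.766 -7.933  0.061] turn [0.005 0.004 0.032]
```

>>> send_rows(targets="-.05 -.35 0 0 0 .03 0;-.06 -.65 0 0 0 0 0;-.07 -.75 0 0 0 0 0;-.07 -.75 0 0 0 0 0;-.07 -.75 0 0 0 0 0;-.07 -.75 0 0 0 0 0;-.07 -.75 0 0 0 0 0;-.07 -.75 0 0 0 0 0;-.07 -.75 0 0 0 0 0;-.07 -.75 0 0 0 0 0")

```text
time: 39.42
tcp_pos: [0.4412, -0.1679, 0.2786]
tool_rot: [0.205, 3.134, 0.001]
ft_force: [1.2, -0.3, -1.7]
gripper_width: 0.0134
finger_force: 58.9
```

>>> send_rows(targets="-.06 -.6 0 0 0 0 0;-.04 -.3 0 0 0 0 0;0 0 .05 0 0 0 0;0 0 0 0 0 0 0;0 0 0 0 0 0 0")

```text
time: 40.05
tcp_pos: [0.4417, -0.2184, 0.2752]
tool_rot: [-0.2, -3.135, -0.001]
ft_force: [0.2, 0.7, -1.0]
gripper_width: 0.0133
finger_force: 58.8
```

```bash
python3 - <<'E'
from h import *
import pickle
s=show();go([.4436,-.2219,.1516],172.63)
t=camera("top");pickle.dump(t,open("t5.pkl","wb"))
# cartridge top: dark grey blob on plate
g=t["color"][255:362,140:240];cv2.imwrite("pics/t5.png",cv2.resize(g,(500,535),interpolation=2)[:,:,::-1])
print(proj(t,[.4821,.2643,.054]),proj(t,[.4821,.2643,.008]))
E
```

```text
t40.05 tcp [ 0.4417 -0.2184  0.2752] tx 172.72deg tilt [-0.0001  0.0008] F [ 0.21  0.68 -0.98] M [ 0.063 -0.03  -0.044] w0.0133 f58.8 q [-0.33  0.1   0.76  1.86 -0.07  1.22  1.9 ]
shift [-0.04  -0.056  2.061] turn [ 0.008 -0.002  0.014]
[183.1873806 309.5337423] [188.74774602 310.12495095]
```

View pics/t5.png

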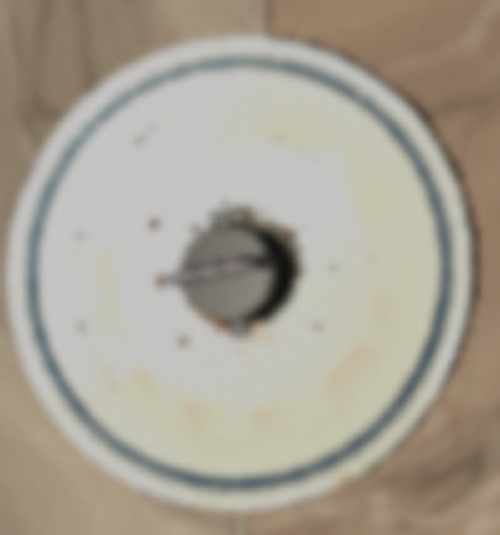

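The cartridge stands upright and centred on the plate, at crop (232,272). Next I'll hang the hook back on the rack.

>>> send_rows(targets="-.02 -.03 .25 0 0 .014 0;-.02 -.026 .35 0 0 0 0;0 0 .4 0 0 0 0;0 0 .4 0 0 0 0;0 0 .35 0 0 0 0;0 0 .2 0 0 0 0;0 0 .14 0 0 0 0;0 0 0 0 0 0 0;0 0 0 0 0 0 0")

```text
time: 41.22
tcp_pos: [0.4441, -0.2233, 0.1505]
tool_rot: [0.205, 3.134, -0.0]
ft_force: [0.2, 0.2, -1.0]
gripper_width: 0.0133
finger_force: 58.9
```

```bash
python3 -c "
from h import *
show();go([.5149,-.2308,.1496],172.63)"
```

```text
t41.23 tcp [ 0.4441 -0.2233  0.1505] tx 172.53deg tilt [ 0.0012 -0.0002] F [ 0.23  0.15 -0.96] M [ 0.015 -0.006 -0.02 ] w0.0133 f58.9 q [-0.25  0.27  0.74  2.   -0.22  0.95  2.04]
shift [-1.186  0.03   0.017] turn [-0.001  0.012 -0.017]
```

>>> send_rows(targets="-.06 .03 0 0 0 -.017 0;-.15 0 0 0 0 0 0;-.2 0 0 0 0 0 0;-.2 0 0 0 0 0 0;-.2 0 0 0 0 0 0;-.16 0 0 0 0 0 0;-.13 0 0 0 0 0 0;-.08 0 0 0 0 0 0;0 0 0 0 0 0 0;0 0 0 0 0 0 0")

```text
time: 42.48
tcp_pos: [0.5137, -0.2304, 0.1499]
tool_rot: [-0.202, -3.135, -0.0]
ft_force: [0.4, -0.2, -1.4]
gripper_width: 0.013
finger_force: 58.9
```

```bash
python3 -c "
from h import *
show();go([.5149,-.2308,.1336],172.63)"
```

```text
t42.48 tcp [ 0.5137 -0.2304  0.1499] tx 172.61deg tilt [-0.0003  0.0003] F [ 0.43 -0.2  -1.37] M [ 0.014  0.018 -0.022] w0.0130 f58.9 q [-0.2   0.4   0.7   1.85 -0.3   1.    2.06]
shift [-0.021 -0.004  0.272] turn [ 0.003 -0.003 -0.003]
```

>>> send_rows(targets="-.02 -.004 .05 0 0 0 0;0 0 .06 0 0 0 0;0 0 .06 0 0 0 0;0 0 .04 0 0 0 0;0 0 .03 0 0 0 0;0 0 .02 0 0 0 0;0 0 0 0 0 0 0;0 0 0 0 0 0 0")

```text
time: 43.48
tcp_pos: [0.5153, -0.2308, 0.1345]
tool_rot: [0.202, 3.135, 0.0]
ft_force: [0.3, 0.3, -0.8]
gripper_width: 0.0134
finger_force: 58.9
```

```bash
python3 -c "
from h import *
avg(5);show()"
```

```text
t43.67 tcp [ 0.5153 -0.2308  0.1345] tx 172.63 F [ 0.29 -0.18 -0.93] M [-0.007 -0.006 -0.014] sdMz 0.024 tau67 [-0.  0.]
t43.73 tcp [ 0.5152 -0.2308  0.1344] tx 172.62deg tilt [0.0002 0.0001] F [ 0.03 -0.23 -1.1 ] M [ 0.053 -0.045  0.003] w0.0133 f58.9 q [-0.19  0.42  0.69  1.86 -0.32  0.97  2.08]
```

Still about 0.8 mm above the rest, so I'll lower until contact.

>>> send_rows(targets="0 0 .01 0 0 0 0;0 0 .01 0 0 0 0;0 0 0 0 0 0 0")

```text
time: 44.1
tcp_pos: [0.5152, -0.2308, 0.1336]
tool_rot: [0.202, 3.135, 0.001]
ft_force: [-0.8, 1.2, 4.9]
gripper_width: 0.0134
finger_force: 59.6
```

```bash
python3 -c "
from h import *
avg(6)"
```

```text
t44.35 tcp [ 0.5153 -0.2308  0.1336] tx 172.62 F [-1.52  1.08  5.04] M [0.254 0.388 0.014] sdMz 0.017 tau67 [-0.647 -0.003]
```

>>> send_rows(targets="0 0 -.005 0 0 0 0;0 0 0 0 0 0 .3;0 0 0 0 0 0 .5;0 0 0 0 0 0 .7;0 0 0 0 0 0 .7;0 0 0 0 0 0 .7;0 0 0 0 0 0 .7")

```text
time: 45.28
tcp_pos: [0.5152, -0.2308, 0.1335]
tool_rot: [0.202, 3.135, 0.0]
ft_force: [0.0, 1.2, 0.1]
gripper_width: 0.0596
finger_force: 0.0
```

>>> send_rows(targets="0 0 -.1 0 0 0 .7;0 0 -.2 0 0 0 .7;0 0 -.3 0 0 0 .7;0 0 -.4 0 0 0 .7;0 0 -.5 0 0 0 .7;0 0 -.5 0 0 0 .7;0 0 -.4 0 0 0 .7;.3 0 -.3 0 0 0 .7;.3 0 0 0 0 0 .7;0 0 0 0 0 0 .7")

```text
time: 46.52
tcp_pos: [0.4789, -0.2267, 0.2969]
tool_rot: [0.204, 3.133, 0.002]
ft_force: [-0.3, 0.4, 0.0]
gripper_width: 0.0598
finger_force: 0.0
```

```bash
python3 - <<'E'
from h import *
s=show();t=camera("scene")
M=wristM(c:=camera("wrist"),s);u,v=map(int,proj(c,[.515,-.23,.13],M));print(u,v)
a=cv2.resize(c["color"][max(0,v-70):v+70,u-70:u+70],(400,400),interpolation=2);b=cv2.resize(t["color"][180:390,200:450],(400,336))
b=np.vstack([b,np.zeros((64,400,3),np.uint8)]);cv2.imwrite("pics/w6.png",np.hstack([a,b])[:,:,::-1])
E
```

```text
t46.52 tcp [ 0.4789 -0.2267  0.2969] tx 172.56deg tilt [0.0025 0.0009] F [-0.27  0.37  0.04] M [ 0.028  0.01  -0.053] w0.0598 f0.0 q [-0.31  0.17  0.77  1.75 -0.13  1.27  1.93]
322 256
```

View pics/w6.png

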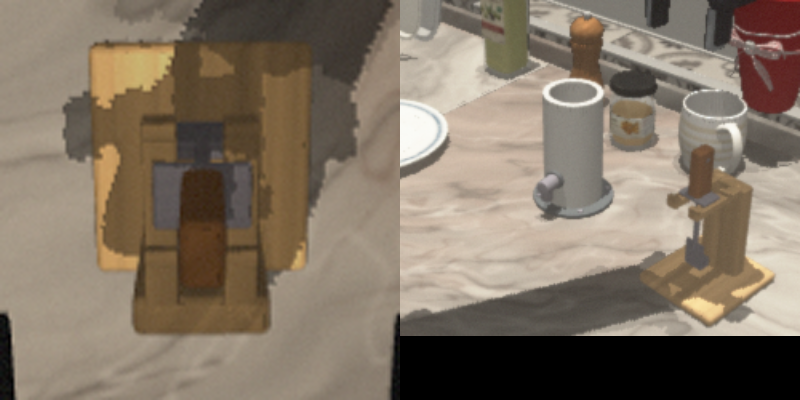

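The hook hangs level on the prongs between the lips, and the gripper is clear of everything. The mill, jar, mug and housing are in place. Handing in.

```bash
python3 -c "from workcell import *;print(job_done())"
```

```text
the job is handed in; nothing more can be done
None
```

The job is handed in at 46.5 s of the 72 s limit: the cartridge was turned to its stop, lifted out and now stands upright in the middle of the plate, the hook is back on its rack, and the bystanders are where they were.

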